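# Turn the drip tray round and slide it home under the glass drainer

## Robot

A 6-joint arm with a two-finger parallel gripper is mounted at the origin on a cart in front of the work surface, level with it; the furniture and walls round the work are solid. World frame = base frame: x ahead of the robot, y to its left, z up, the work surface at z = 0. Lengths are in m, angles in degrees, forces in N, time in s.
With the tool pointing down it reaches from about 0.35 to 0.975 m from the base axis. Payload 7.1 kg.
Tool frame: the origin (TCP) lies between the finger pads; the fingertips stand 8 mm ahead of it and the grasp point (between the pads) lies 11 mm behind it (robot.tip_reach is the distance from the TCP to the fingertips, in m); z points along the fingers, y is the line along which they close (so a half turn about z gives the same grasp; the last joint's range is limited). The gripper opens to 88 mm and grips with 3 to 60 N. Pads are 20 mm wide; open, the fingers measure 115 mm over their backs; the gripper's body (75 mm by 178 mm) begins 61 mm behind the grasp point.
Start: joints at [74.083, 24.242, 93.386, -0, 62.372, -1.089], TCP at [0.16, 0.604, 0.231] pointing down, gripper open.
Joint ranges: [-172.04, 172.04], [-51.8, 120.97], [4.93, 147.93], [-75.15, 255.16], [6.16, 154.13], [-145.62, 145.62]. Speed limits (degrees/s): [136.94, 136.94, 172.46, 180, 180, 180].

## Interface

Orientations are given as [roll, pitch, yaw] about the fixed x, y, z axes, in that order (R = Rz(yaw) Ry(pitch) Rx(roll)).
In Python, from plant import robot gives the robot as it stands.
- The arm moves only by the tool send_rows, never from a script. Its argument "targets" is a list of rows, each a list of 2 entries, a list of its own where there are three numbers: the shift along the tool's x, y, z in m, then the turn, a rotation vector about the tool's x, y, z in degrees. A call has 1 to 8 rows; each row shifts and turns the commanded pose from where the row before left it, along the tool's axes as they then stand; what a row does not reach is not made up. A row lasts 1/10 s, in which the tool goes at most 50 mm and 8.59 degrees, less where a joint would pass 70% of its speed; a pose out of reach is approached as far as the arm can. A call with a gripper value outside its range is refused whole. "fingers" is the finger opening in m, from 0 to 0.0878, set as the call begins (left out, the last holds). The fingers move at their own pace and stop on an object; the grip force is fixed at half the most. Time passes only in rows, so rows that do not move let the fingers close. It gives the time, the measured TCP pose, the force, the opening and the grip force at its end, in the units of the state.
- robot.observe(): the state, without advancing time (a new reading comes with each control period).
- robot.capture(name): name is "side" or "top" or "wrist"; returns a dict with "img" (400x640x3 uint8, blue, green, red), "fx", "fy", "cx", "cy" (pixels), "T" (4x4, takes a point from camera to world coordinates). Camera axes: x right, y down, z forward; pixel columns grow to the right and rows downward; lengths in m; the calibration is good to about 2 mm. A picture is of the moment at which its call begins. There is no depth.
- robot.finish_job(): hands the job in; it is judged then, once.
Trained networks look in the newest picture that a camera, given by its name, has taken for a name from the list of things; names that differ only in an ending like _2 or _b are one class to them, and where a whole thing is asked for, a point or a joint stands for the part that bears it (a point fixed in the world has none). Each returns a list of dicts, best first, with "p" (0 to 1); they miss things now and then, are a little off and sometimes report something else, mostly with a low value. They report only what shows in the picture. A call takes as long as a camera call.
- robot.spot_in(camera, target): "centre" ([column, row] in pixels, amid what is visible of it).
The state is a dict: "clock": time; "qpos": joint angles; "joint_velocities": joint speeds; "effort": joint torques, N m; "position": TCP position; "eef_rot": TCP orientation; "contact_force": force on the tool from outside, world axes, zero at the start; "torque": the same for the moment, N m; "finger_gap": opening from 0.0 (shut) to 1.0 (fully open); "grip_force": force on a finger pad.
Only numpy, scipy, OpenCV 4.12 (cv2) and the standard library are available. Lean on these libraries where they do the work, as an engineer would, in place of code of your own. Each camera call takes 0.05 s, during which the arm holds its last target. There are 200 camera calls.

## Task

The drip tray of the glass drainer has been put in back to front: it sticks out over the worktop with its spout pointing away from the sink, stopped by its lugs. Draw it out, turn it round, and slide it flat under the drainer again from the same side, spout end first, until it is fully home with both stop lugs against the drainer's legs. Leave the upturned glasses standing on the drainer where they are, and leave the other things on the worktop alone.

Things in the scene. Friction and masses are not known exactly. Their poses are not given: they have to be found in the camera images.
- drip_tray: loose grey plastic drip tray, about 0.25 kg: open pan 142 mm wide (x), 210 mm long (y), standing on two 5 mm skids; walls 4 mm thick, 35 mm high over all (rim bead to 38), floor top 8 mm up, corners rounded 24 mm. Origin: on the worktop under its middle; +y points to the spout, z up. Starts with its tail end 5 to 30 mm inside the drainer's mouth, spout pointing away from the drainer
- tray_rib (a point): top of the tray's carrying rib, 38 mm straight above the tray's origin, where it balances. The rib is 12 mm thick (x), 140 mm long (y = -75 to +65 in the tray's frame) and stands 30 mm high on the pan's floor; about 60 mm is free on each side of it, so it can be pinched across its thickness
- tray_lug (a point): middle of the front face of one of the two stop lugs (x = +79, y = -55, z = 21 mm in the tray's frame; the other is at x = -79). They stick out of the long sides to x = +-87, are 10 to 32 mm high and cannot pass between the drainer's legs
- tray_spout (a point): tip of the tray's pouring spout, on its floor: y = +130, z = 8 mm in the tray's frame (the spout is 48 mm wide at the pan, 35 mm at the tip, 21 mm high over all; it clears the sink's 2 mm rim)
- tray_tail (a point): middle of the outer face of the tray's plain end wall, at the end away from the spout, at half height: y = -105, z = 20 mm in the tray's frame; the place to push
- drainer: steel-wire glass drainer, fixed, beside the sink. Origin: on the worktop under its middle; +y points through it to the sink side (roughly the robot's left), z up. Legs 8 mm thick at x = +-79, y = +-75 mm. The grid on top carries glasses; its rail reaches 93 mm high, its outside at x = +-88, y = +-82. Tray home: origin at x = 0, y = -24 in this frame
- drainer_mouth (a point): middle of the drainer's open -y side, on the worktop between its two legs (y = -75 mm in the drainer's frame). From here a passage 149 mm wide (between legs, rubber feet and guide bars) and 58 mm high runs under the grid along the drainer's +y; the tray goes in here. Home, the tray's tail still sticks out 54 mm past this point
- glass_a: plain drinking glass, 68 mm across, 92 mm tall, upside down on the drainer; origin at its base, which is on top, z pointing down
- glass_b: a second glass like glass_a, beside it on the drainer
- glass_c: plain drinking glass, 63 mm across, 98 mm tall, upside down on the drainer on the -y side of the other two; origin at its base, which is on top, z pointing down; the glass tops stand 164 mm above the worktop
- mug: white mug, 83 mm across, 93 mm tall, standing at the front right of the worktop; origin under it
- timer: white kitchen timer, 63 mm across, 51 mm tall, standing behind the work; origin under it
- tomato: tomato, about 70 mm, on the chopping board (22 mm thick, 220 x 300 mm) at the right end of the worktop; origin under it
- lemon: lemon, 71 x 53 x 51 mm, on the chopping board at the right end; origin under it
- tin_1: food tin, 75 mm across, 58 mm tall, at the back; origin under it
- mill_3: wooden pepper mill, 58 mm across, 170 mm tall, at the back; origin under it

How it is judged (in metres and radians):
On the way, in this order (a step that is already met when the one before it is completed fails the run):
1. the tray is turned round: outside the drainer, its spout end faces the drainer's open side (y of drainer in the frame of drip_tray above 0.08 m and x of drainer in the frame of drip_tray between -0.05 and 0.05 m and angle between the y axis of drip_tray and the y axis of drainer, either way round below 0.2 rad), for 0.1 s.
2. the tray is pushed in under the grid between the legs (y of drip_tray in the frame of drainer above -0.075 m and x of drip_tray in the frame of drainer between -0.01 and 0.01 m and height (world z) of drip_tray below 0.015 m), for 0.1 s.
At the end, for the whole second after the job is handed in: The tray lies flat and at rest on the worktop under the drainer, spout towards the sink, with its stop lugs within 6 mm of the legs; the three glasses stand upside down on the drainer within 20 mm of where they were (y of drip_tray in the frame of drainer between -0.03 and -0.018 m and x of drip_tray in the frame of drainer between -0.008 and 0.008 m and y of tray_spout in the frame of drainer above 0.09 m and height (world z) of drip_tray below 0.004 m and angle between drip_tray's own z axis and vertical below 0.05 rad and linear speed of drip_tray below 0.01 m/s and angle between each of glass_a, glass_b, glass_c's own z axis and vertical above 3 rad and distance of each of glass_a, glass_b, glass_c from where it was at the start of the episode below 0.02 m); the robot touches nothing.
It fails at once if a glass is knocked over or off the drainer (distance of any of glass_a, glass_b, glass_c from where it was at the start of the episode above 0.04 m).
It fails at once if another thing on the worktop is disturbed (moved more than 30 mm) (distance of any of mug, timer, tomato, lemon, tin_1, mill_3 from where it was at the start of the episode above 0.03 m).
It also fails if it takes over 70 s, if anything falls off the work surface, if the arm or the gripper's body presses on something with over 40 N, if the wrist force passes 120 N, or if a joint passes its speed limit or range.

## Working session

There is one attempt and no reset: what is moved stays moved. The work goes in short steps, Python scripts to look and compute and a tool call to move; the robot and the scene stay as the last step left them, time stands still between calls to the robot, and variables do not carry over. Pictures are saved under pics/ and viewed, at most 10 in all, crops included, and the job is handed in when it is done.

Besides the shell and the picture viewer there is one more tool, called after "Emit:" as name(argument=value, ...) on one line, values as JSON. send_rows: Moves the arm, as the interface text tells. Its arguments: {"type":"object","properties":{"targets":{"type":"array","items":{"type":"array"}},"fingers":{"type":"number"}},"required":["targets"]}

```bash
mkdir -p pics; cat > h.py <<'E'
import numpy as np, cv2
from plant import robot
def ray(c,u,v,z):
    T=np.array(c["T"]); d=T[:3,:3]@np.array([(u-c["cx"])/c["fx"],(v-c["cy"])/c["fy"],1]); o=T[:3,3]
    return (o+d*(z-o[2])/d[2]).round(4)
def proj(c,P):
    T=np.array(c["T"]); p=T[:3,:3].T@(np.array(P)-T[:3,3]); return (p[0]/p[2]*c["fx"]+c["cx"],p[1]/p[2]*c["fy"]+c["cy"])
E
python3 - <<'E'
from h import *
for n in ["top","side"]:
    c=robot.capture(n); cv2.imwrite(f"pics/{n}0.png",c["img"]); print(n,np.array(c["T"]).round(3).tolist(),c["fx"])
    for t,z in [("drip_tray",.02),("tray_rib",.038),("tray_lug",.021),("tray_spout",.008),("tray_tail",.02),("drainer",.09),("drainer_mouth",0),("glass_a",.164),("glass_c",.164),("mug",.09),("timer",.05)]:
        print(t,[(np.round(d["centre"]).tolist(),round(d["p"],2),ray(c,*d["centre"],z)[:2].tolist()) for d in robot.spot_in(n,t)[:3]])
s=robot.observe();print(s["position"],s["eef_rot"],s["clock"])
E
```

```text
top [[0.011, -0.994, 0.106, 0.371], [-1.0, -0.012, -0.007, -0.02], [0.008, -0.106, -0.994, 1.487], [0.0, 0.0, 0.0, 1.0]] 454.8912008776586
drip_tray [([311.0, 224.0], 0.81, [0.4559, 0.0025])]
tray_rib [([311.0, 226.0], 0.93, [0.4513, 0.0003])]
tray_lug [([313.0, 226.0], 0.95, [0.4491, -0.0044])]
tray_spout [([310.0, 225.0], 0.65, [0.4533, 0.0039]), ([326.0, 158.0], 0.48, [0.6773, -0.0449])]
tray_tail [([311.0, 225.0], 0.58, [0.4546, 0.0025]), ([414.0, 199.0], 0.33, [0.5416, -0.3315])]
drainer [([253.0, 235.0], 0.96, [0.4186, 0.1788])]
drainer_mouth [([271.0, 223.0], 0.74, [0.4588, 0.1316])]
glass_a [([246.0, 245.0], 0.97, [0.3853, 0.1877]), ([240.0, 216.0], 0.64, [0.4703, 0.2067]), ([265.0, 232.0], 0.56, [0.4232, 0.1319])]
glass_c [([246.0, 245.0], 0.97, [0.3853, 0.1877]), ([240.0, 216.0], 0.64, [0.4703, 0.2067]), ([265.0, 232.0], 0.56, [0.4232, 0.1319])]
mug [([422.0, 250.0], 0.94, [0.3785, -0.3398])]
timer []
side [[0.896, -0.195, 0.399, 0.137], [-0.444, -0.39, 0.807, -0.841], [-0.002, -0.9, -0.436, 0.575], [0.0, 0.0, 0.0, 1.0]] 404.53631430625745
drip_tray [([287.0, 252.0], 0.73, [0.4426, -0.0072])]
tray_rib [([289.0, 250.0], 0.74, [0.4397, -0.032])]
tray_lug [([288.0, 248.0], 0.73, [0.4525, 0.0078])]
tray_spout [([291.0, 247.0], 0.57, [0.4664, 0.0262])]
tray_tail []
drainer []
drainer_mouth [([263.0, 219.0], 0.6, [0.4565, 0.2312])]
glass_a [([276.0, 181.0], 0.88, [0.4661, 0.1185]), ([264.0, 195.0], 0.63, [0.4084, 0.0471])]
glass_c [([276.0, 181.0], 0.88, [0.4661, 0.1185]), ([264.0, 195.0], 0.63, [0.4084, 0.0471])]
mug [([321.0, 339.0], 0.88, [0.3555, -0.3873])]
timer []
[0.15988775 0.60418778 0.23068228] [ 1.79998797e+02 -1.41014001e-03  1.65175364e+02] 1.2
```

View pics/top0.png

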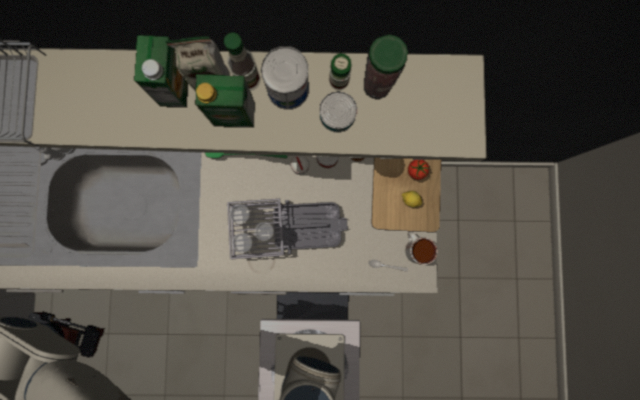

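View pics/side0.png

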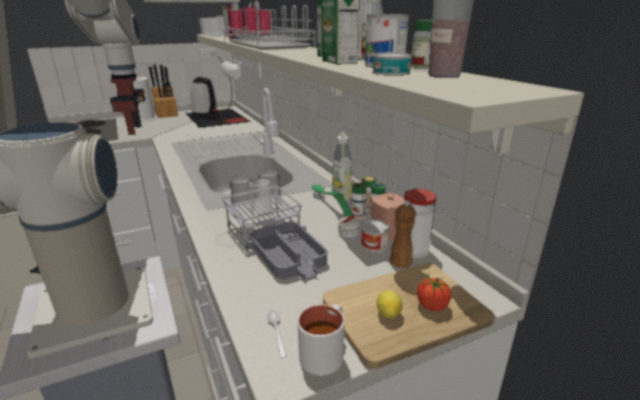

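Top view: drainer near (255,230), tray beside it at (315,226) with its spout at (345,226). In the side view the tray is at (287,250). I'll enlarge the top crop next.

```bash
python3 - <<'E'
from h import *
im=cv2.imread("pics/top0.png")[190:275,215:355]
cv2.imwrite("pics/crop0.png",cv2.resize(cv2.convertScaleAbs(im,alpha=1.4),None,fx=5.6,fy=5.6,interpolation=cv2.INTER_CUBIC))
c=robot.capture("wrist");print(np.array(c["T"]).round(3).tolist(),c["fx"])
T=np.array(c["T"]);s=robot.observe()
from scipy.spatial.transform import Rotation as R
Rt=R.from_euler("xyz",s["eef_rot"],degrees=True).as_matrix()
print("cam in tool",(Rt.T@(T[:3,3]-s["position"])).round(3),(Rt.T@T[:3,:3]).round(2).tolist())
c=robot.capture("top")
for t,z in [("tin_1",.03),("mill_3",.1),("timer",.05)]:
   print(t,[(d["centre"],d["p"],ray(c,*d["centre"],z)) for d in robot.spot_in("top",t)])
E
```

```text
[[0.256, 0.93, 0.263, 0.088], [0.967, -0.246, -0.071, 0.622], [-0.002, 0.273, -0.962, 0.385], [0.0, 0.0, 0.0, 1.0]] 317.16708114415405
cam in tool [ 0.075 -0.001 -0.155] [[-0.0, -0.96, -0.27], [1.0, 0.0, -0.0], [0.0, -0.27, 0.96]]
tin_1 [([326.1, 156.3], 0.58, array([ 0.6777, -0.0449,  0.03  ]))]
mill_3 [([360.1, 155.6], 0.4, array([ 0.6665, -0.1491,  0.1   ]))]
timer [([244.4, 244.8], 0.31, array([0.3877, 0.2094, 0.05  ]))]
```

View pics/crop0.png

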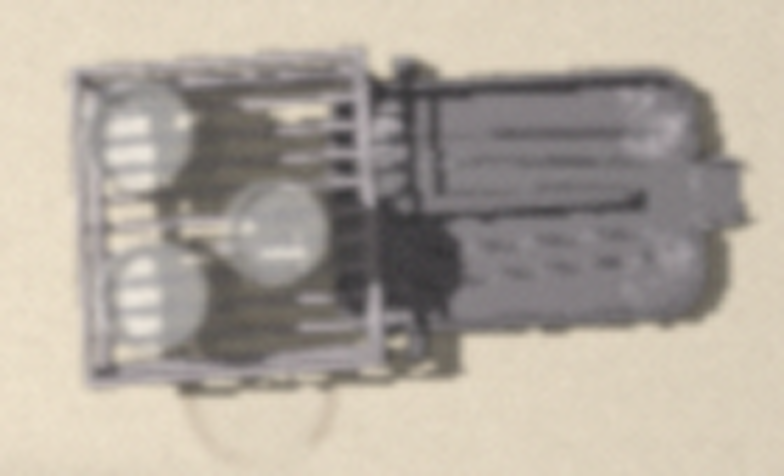

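The crop shows the drainer rail's outer corners at about (72,72), (365,50), (382,368) and (88,385). The tray's rib runs from (435,205) to (645,203), and its spout tip is at (745,195). Next I'll move over the tray for a finer wrist view.

Emit:
send_rows(targets=[[[-0.029,-0.037,-0.005],[0,0,0]],[[-0.029,-0.037,-0.005],[0,0,0]],[[-0.029,-0.037,-0.005],[0,0,0]],[[-0.029,-0.037,-0.005],[0,0,0]],[[-0.029,-0.037,-0.005],[0,0,0]],[[-0.029,-0.037,-0.005],[0,0,0]],[[-0.029,-0.037,-0.005],[0,0,0]]], fingers=0.05)

```text
clock: 2.15
position: [0.2902, 0.3002, 0.2661]
eef_rot: [180.0, 0.0, 165.2]
contact_force: [1.6, 0.5, 0.2]
finger_gap: 0.566
grip_force: 0.0
```

Emit:
send_rows(targets=[[[-0.029,-0.037,-0.005],[0,0,0]],[[-0.029,-0.037,-0.005],[0,0,0]],[[-0.029,-0.037,-0.005],[0,0,0]],[[-0.029,-0.037,-0.005],[0,0,0]],[[-0.029,-0.037,-0.005],[0,0,0]],[[-0.029,-0.037,-0.005],[0,0,0]],[[-0.029,-0.037,-0.005],[0,0,0]]])

```text
clock: 2.85
position: [0.4203, -0.0025, 0.3013]
eef_rot: [180.0, 0.1, 165.2]
contact_force: [0.4, 0.8, 0.8]
finger_gap: 0.572
grip_force: 0.0
```

Emit:
send_rows(targets=[[[0,0,0],[0,0,8.3]],[[0,0,0],[0,0,8.3]],[[0,0,0],[0,0,8.3]],[[0,0,0],[0,0,8.3]],[[0,0,0],[0,0,8.3]],[[0,0,0],[0,0,8.3]],[[0,0,0],[0,0,8.3]],[[0,0,0],[0,0,8.3]]])

```text
clock: 3.65
position: [0.4198, -0.0005, 0.3008]
eef_rot: [180.0, 0.0, 98.4]
contact_force: [0.3, 0.4, -0.2]
finger_gap: 0.571
grip_force: 0.0
```

Emit:
send_rows(targets=[[[0,0,0],[0,0,8.3]],[[0,0,0],[0,0,0]]])

```text
clock: 3.85
position: [0.4198, -0.0005, 0.3008]
eef_rot: [180.0, -0.0, 90.4]
contact_force: [0.0, 0.6, -0.4]
finger_gap: 0.571
grip_force: 0.0
```

```bash
python3 - <<'E'
from h import *
c=robot.capture("wrist"); np.save("c1.npy",c,allow_pickle=True)
s=robot.observe();print(s["position"],s["eef_rot"],s["clock"],s["qpos"])
cv2.imwrite("pics/w1.png",cv2.resize(cv2.convertScaleAbs(c["img"],alpha=1.3),None,fx=1.25,fy=1.25,interpolation=cv2.INTER_CUBIC))
for t,z in [("drip_tray",.02),("tray_rib",.038),("tray_lug",.021),("tray_spout",.008),("drainer",.09),("drainer_mouth",0),("glass_c",.164)]:
    print(t,[(np.round(d["centre"]).tolist(),round(d["p"],2),ray(c,*d["centre"],z)[:2].tolist()) for d in robot.spot_in("wrist",t)[:3]])
E
```

```text
[ 0.41983578 -0.00046879  0.30077395] [1.79986429e+02 7.18673355e-05 9.06512619e+01] 3.9 [-1.68855514e+00  1.16008727e+00  1.13530580e+02  5.30819030e-04
  6.52957706e+01 -2.34003882e+00]
drip_tray [([344.0, 159.0], 0.64, [0.4537, 0.0079])]
tray_rib [([344.0, 159.0], 0.77, [0.4528, 0.0108])]
tray_lug [([343.0, 159.0], 0.79, [0.4528, 0.0087])]
tray_spout [([344.0, 160.0], 0.65, [0.4541, 0.0052])]
drainer [([350.0, 64.0], 0.65, [0.4516, 0.1207])]
drainer_mouth [([364.0, 58.0], 0.71, [0.4777, 0.1392]), ([349.0, 157.0], 0.42, [0.4618, 0.0088])]
glass_c [([292.0, 8.0], 0.93, [0.3965, 0.1529]), ([326.0, 40.0], 0.68, [0.4248, 0.1293]), ([375.0, 5.0], 0.61, [0.4638, 0.1553])]
```

View pics/w1.png

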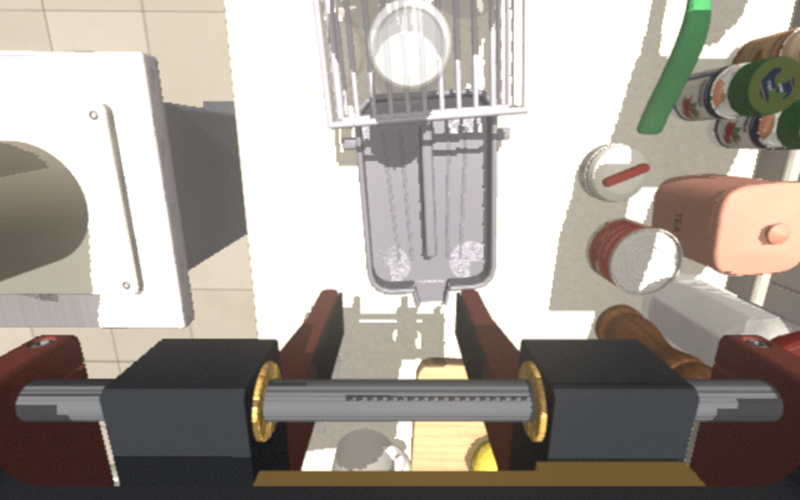

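The wrist view (scaled 1.25) shows the rail front from (330,124) to (526,108), lugs at (350,143) and (500,133), the rib down to (429,257), and the spout tip at (431,300). I'll zoom in for precise points.

```bash
python3 - <<'E'
from h import *
c=np.load("c1.npy",allow_pickle=True).item()
cv2.imwrite("pics/w1z.png",cv2.resize(c["img"][60:245,245:445],None,fx=3.2,fy=3.2,interpolation=cv2.INTER_CUBIC))
f=lambda u,v,z:ray(c,u/1.25,v/1.25,z)[:2]
for n,a in dict(railL=(330,124,.09),railR=(526,108,.09),lugL=(350,143,.021),lugR=(500,133,.021),ribEnd=(429,257,.038),ribNear=(427,130,.038),spout=(431,300,.01),farL=(372,280,.038),farR=(494,275,.038)).items(): print(n,f(*a))
E
```

```text
railL [0.3584 0.0841]
railR [0.5293 0.0985]
lugL [0.3673 0.0671]
lugR [0.5252 0.0783]
ribEnd [ 0.453  -0.0531]
ribNear [0.4473 0.0805]
spout [ 0.4592 -0.116 ]
farL [ 0.3899 -0.0805]
farR [ 0.526  -0.0736]
```

View pics/w1z.png

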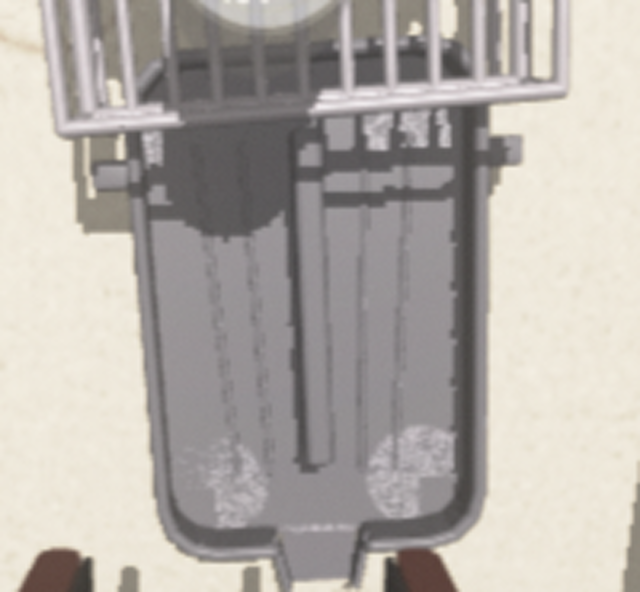

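Zoomed (3.2x, offset 245,60): rib top centreline (312,135) to (317,467), lug tips at u=95 and 522, rail outer corners (62,138) and (568,97). I'll fit both poses from these.

```bash
cat >> h.py <<'E'
from scipy.optimize import least_squares
def fit(c,obs,x0,off=(245,60),k=3.2):
    # obs: (local xyz, u or None, v or None) in zoom pixels
    def res(q):
        C,S=np.cos(q[2]),np.sin(q[2]); r=[]
        for p,u,v in obs:
            pu,pv=proj(c,[q[0]+C*p[0]-S*p[1],q[1]+S*p[0]+C*p[1],p[2]])
            if u is not None: r.append(pu-(off[0]+u/k))
            if v is not None: r.append(pv-(off[1]+v/k))
        return r
    s=least_squares(res,x0); print(s.x[:2].round(4),np.degrees(s.x[2]).round(2),"res px",np.round(s.fun,1)); return s.x
E
python3 - <<'E'
from h import *
c=np.load("c1.npy",allow_pickle=True).item()
t=fit(c,[((0,-.075,.038),312,130),((0,.065,.038),317,467),((.087,-.057,.021),95,None),((-.087,-.057,.021),522,None),((.072,.04,.036),155,None),((-.072,.04,.036),487,None),((.04,.105,.037),None,560),((-.05,.105,.037),None,548)],[.45,0,3.14])
d=fit(c,[((-.088,-.082,.09),62,138),((.088,-.082,.09),568,97)],[.44,.16,.05])
from numpy import cos,sin
ct=cv2.imread("pics/top0.png");T=robot.capture("top")
d2=fit(T,[((-.088,-.082,.09),382,368),((.088,-.082,.09),365,50),((-.088,.082,.09),88,385),((.088,.082,.09),72,72)],[.44,.16,.05],(215,190),5.6)
E
```

```text
[0.452  0.0104] 183.35 res px [-0.5 -0.6  1.2  0.6  1.3 -0.6 -1.6  0.4 -0.3  0.4]
[0.4382 0.1688] 4.78 res px [-1.1  0.1  1.1  0. ]
[0.4362 0.1704] 4.46 res px [ 0.7  0.2  0.4 -0.3 -0.7  0.8 -0.4 -0.7]
```

Emit:
send_rows(targets=[[[-0.019,0.034,0],[0,0,-2.9]],[[0,0,0.045],[0,0,0]],[[0,0,0.045],[0,0,0]],[[0,0,0.045],[0,0,0]],[[0,0,0.045],[0,0,0]],[[0,0,0.045],[0,0,0]],[[0,0,0.03],[0,0,0]],[[0,0,0.0],[0,0,0]]])

```text
clock: 5.1
position: [0.4513, -0.019, 0.0424]
eef_rot: [-179.6, -0.1, 93.4]
contact_force: [0.4, 0.6, 0.1]
finger_gap: 0.568
grip_force: 0.0
```

Emit:
send_rows(targets=[[[0,0,0.012],[0,0,0]],[[0,0,0.012],[0,0,0]],[[0,0,0],[0,0,0]]])

```text
clock: 5.4
position: [0.4542, -0.0192, 0.0216]
eef_rot: [180.0, 0.0, 93.4]
contact_force: [-0.8, -0.1, -0.4]
finger_gap: 0.57
grip_force: 0.0
```

Emit:
send_rows(targets=[[[0,0,0],[0,0,0]],[[0,0,0],[0,0,0]],[[0,0,0],[0,0,0]],[[0,0,0],[0,0,0]],[[0,0,0],[0,0,0]],[[0,0,0],[0,0,0]],[[0,0,0],[0,0,0]]], fingers=0.004)

```text
clock: 6.1
position: [0.4538, -0.0192, 0.0219]
eef_rot: [-180.0, 0.0, 93.4]
contact_force: [-1.4, 0.0, 5.6]
finger_gap: 0.136
grip_force: 30.0
```

Emit:
send_rows(targets=[[[-0.02,0,-0.001],[0,0,0]],[[-0.03,0,0],[0,0,0]],[[-0.03,0,0],[0,0,0]],[[-0.01,0,-0.02],[0,0,0]],[[0,0,-0.03],[0,0,0]],[[0,0,0],[0,0,0]]])

```text
clock: 6.7
position: [0.4611, -0.1099, 0.0748]
eef_rot: [179.7, 0.1, 93.3]
contact_force: [-0.1, -0.5, -2.7]
finger_gap: 0.138
grip_force: 30.0
```

```bash
python3 - <<'E'
from h import *
c=robot.capture("side"); cv2.imwrite("pics/s1.png",c["img"]); print(robot.observe()["qpos"])
E
```

```text
[-1.48208308e+01  2.67868054e+01  1.17744256e+02 -2.45952957e-03
  3.52832390e+01 -1.81626591e+01]
```

View pics/s1.png

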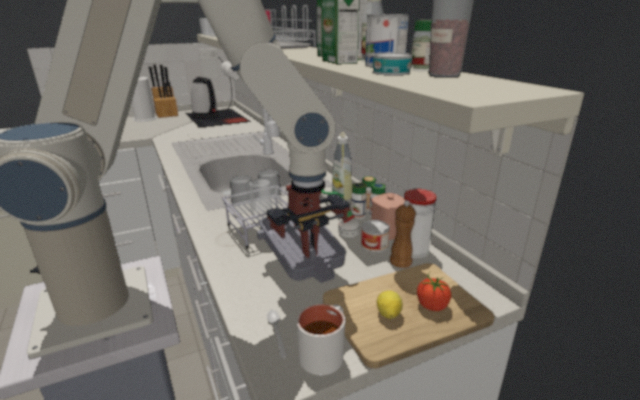

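The side view shows the tray lifted in the gripper at about (300,250), clear of the drainer. Next, a 90° turn with the tail coming towards the robot.

Emit:
send_rows(targets=[[[0,0,0],[0,0,-8.2]],[[0,0,0],[0,0,-8.2]],[[0,0,0],[0,0,-8.2]],[[0,0,0],[0,0,-8.2]],[[0,0,0],[0,0,-8.2]],[[0,0,0],[0,0,-8.2]],[[0,0,0],[0,0,-8.2]],[[0,0,0],[0,0,-8.2]]])

```text
clock: 7.55
position: [0.4584, -0.1085, 0.0712]
eef_rot: [-180.0, -0.1, 159.3]
contact_force: [-0.2, 0.7, -2.6]
finger_gap: 0.132
grip_force: 30.0
```

Emit:
send_rows(targets=[[[0,0,0],[0,0,-8.2]],[[0,0,0],[0,0,-8.2]],[[0,0,0],[0,0,-8]],[[0,0,0.03],[0,0,0]],[[0,0,0.014],[0,0,0]],[[0,0,0.006],[0,0,0]],[[0,0,0.003],[0,0,0]],[[0,0,0],[0,0,0]]])

```text
clock: 8.35
position: [0.4577, -0.1083, 0.0199]
eef_rot: [179.9, -0.2, -176.6]
contact_force: [-7.4, 2.0, 21.7]
finger_gap: 0.132
grip_force: 30.0
```

Emit:
send_rows(targets=[[[0,0,-0.002],[0,0,0]],[[0,0,0],[0,0,0]],[[0,0,0],[0,0,0]],[[0,0,-0.03],[0,0,0]],[[0,0,-0.04],[0,0,0]],[[0,0,-0.04],[0,0,0]],[[0,0,-0.04],[0,0,8.2]],[[0,0,-0.04],[0,0,8.2]]], fingers=0.05)

```text
clock: 9.15
position: [0.459, -0.1089, 0.2129]
eef_rot: [180.0, -0.0, 166.6]
contact_force: [0.3, -0.2, 0.1]
finger_gap: 0.571
grip_force: 0.0
```

Emit:
send_rows(targets=[[[0,0,0],[0,0,8.2]],[[0,0,0],[0,0,8.2]],[[0,0,0],[0,0,8.2]],[[0,0,0],[0,0,8.2]],[[0,0,0],[0,0,8.2]],[[0,0,0],[0,0,8.2]],[[0,0,0],[0,0,8.2]],[[0,0,0],[0,0,8.2]]])

```text
clock: 9.95
position: [0.4591, -0.109, 0.2112]
eef_rot: [-180.0, -0.0, 101.0]
contact_force: [0.6, -0.3, 0.0]
finger_gap: 0.568
grip_force: 0.0
```

Emit:
send_rows(targets=[[[0,0,0],[0,0,8.2]],[[0,0,0],[0,0,8.2]],[[0,0,0],[0,0,8.2]],[[0,0,0],[0,0,8.2]],[[0,0,0],[0,0,8.2]],[[0,0,0],[0,0,8.2]],[[0,0,0],[0,0,8.2]],[[0,0,0],[0,0,8.2]]])

```text
clock: 10.75
position: [0.4592, -0.1089, 0.2112]
eef_rot: [-180.0, 0.0, 35.4]
contact_force: [-1.1, 0.4, -0.5]
finger_gap: 0.57
grip_force: 0.0
```

Emit:
send_rows(targets=[[[0,0,0],[0,0,8.2]],[[0,0,0],[0,0,8.2]],[[0,0,0],[0,0,8.2]],[[0,0,0],[0,0,8.0]],[[-0.04,0,0],[0,0,0]],[[-0.03,0,0],[0,0,0]],[[0,0,0],[0,0,0]]])

```text
clock: 11.45
position: [0.3856, -0.1123, 0.2107]
eef_rot: [-179.9, 0.2, 3.1]
contact_force: [-0.2, -0.3, 0.9]
finger_gap: 0.57
grip_force: 0.0
```

```bash
python3 - <<'E'
from h import *
c=robot.capture("wrist"); np.save("c2.npy",c,allow_pickle=True)
s=robot.observe();print(s["position"],s["eef_rot"],s["clock"],s["qpos"].round(1))
cv2.imwrite("pics/w2.png",cv2.resize(c["img"],None,fx=1.25,fy=1.25,interpolation=cv2.INTER_CUBIC))
E
```

```text
[ 0.38803747 -0.11276869  0.21133697] [-1.79982105e+02  4.74462967e-02  3.12494538e+00] 11.5 [-17.9   7.  120.8  -0.   52.3  69. ]
```

View pics/w2.png

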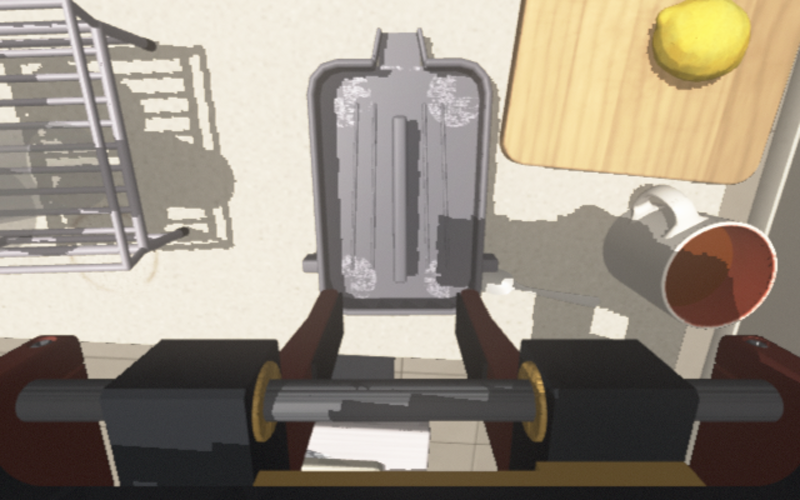

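The wrist view shows the tray turned with its spout up at (400,40). The rib is centred at u≈400 from (400,118) to (400,280), and the drainer's front feet are at (150,44) and (185,232). I'll descend and regrip near the tail, refining the fits from this picture.

Emit:
send_rows(targets=[[[0,0,0.045],[0,0,0]],[[0,0,0.045],[0,0,0]],[[0,0,0.045],[0,0,0]],[[0,0,0.03],[0,0,0]],[[0,0,0.015],[0,0,0]],[[0,0,0.009],[0,0,0]],[[0,0,0],[0,0,0]]])

```text
clock: 12.2
position: [0.3898, -0.1128, 0.0216]
eef_rot: [-180.0, 0.1, 3.2]
contact_force: [-0.3, 0.5, -0.3]
finger_gap: 0.573
grip_force: 0.0
```

Emit:
send_rows(targets=[[[0,0,0],[0,0,0]],[[0,0,0],[0,0,0]],[[0,0,0],[0,0,0]],[[0,0,0],[0,0,0]],[[0,0,0],[0,0,0]],[[0,0,0],[0,0,0]]], fingers=0.004)

```text
clock: 12.8
position: [0.3896, -0.1129, 0.0231]
eef_rot: [180.0, -0.0, 3.2]
contact_force: [-1.0, 2.4, 7.2]
finger_gap: 0.135
grip_force: 30.0
```

```bash
python3 - <<'E'
from h import *
c=np.load("c2.npy",allow_pickle=True).item()
o=(0,0);k=1.25
t=fit(c,[((0,.065,.038),400,117),((0,-.075,.038),400,281),((.087,-.06,.028),496,None),((-.087,-.06,.028),304,None),((0,-.105,.037),None,313)],[.42,-.11,-1.5],o,k)
d=fit(c,[((-.079,-.075,.004),184,233),((.079,-.075,.004),151,44),((-.088,-.082,.09),134,270)],[.437,.17,.08],o,k)
s=robot.observe();print(s["position"],s["eef_rot"],s["finger_gap"],s["clock"],s["grip_force"])
E
```

```text
[ 0.4115 -0.1131] -86.82 res px [-0.  -1.6  0.   1.6  1.1 -1.1  0.6]
[0.4372 0.1673] 4.29 res px [-0.2 -1.2  0.   0.6  0.2  0.3]
[ 0.38960822 -0.11286258  0.02309293] [ 1.79994097e+02 -3.59298475e-02  3.16970524e+00] 0.13465100257262402 12.8 29.998499751091003
```

Emit:
send_rows(targets=[[[0,0,-0.02],[0,0,0]],[[0,0.02,-0.03],[0,0,0]],[[0,0,0],[0,0,-8.3]],[[0,0,0],[0,0,-8.3]],[[0,0,0],[0,0,-8.3]],[[0,0,0],[0,0,-8.3]],[[0,0,0],[0,0,-8.3]],[[0,0,0],[0,0,-8.3]]])

```text
clock: 13.6
position: [0.3901, -0.1328, 0.0725]
eef_rot: [-180.0, 0.0, 53.3]
contact_force: [0.4, -0.4, -3.1]
finger_gap: 0.137
grip_force: 30.0
```

Emit:
send_rows(targets=[[[0,0,0],[0,0,-8.3]],[[0,0,0],[0,0,-8.3]],[[0,0,0],[0,0,-8.3]],[[0,0,0],[0,0,-8.3]],[[0,0,0],[0,0,-8.3]],[[0,0,0],[0,0,0]]])

```text
clock: 14.2
position: [0.3901, -0.1328, 0.0725]
eef_rot: [-180.0, -0.0, 94.5]
contact_force: [0.8, 1.1, -2.9]
finger_gap: 0.136
grip_force: 30.0
```

```bash
cat > g.py <<'E'
from h import *
import sys
s=robot.observe(); p=np.array(s["position"]); y=s["eef_rot"][2]
D=np.array([.4372,.1688]); a=np.radians(4.5)
e=p[:2]-D; print("drainer xy of TCP",(np.cos(a)*e[0]+np.sin(a)*e[1]).round(4),(-np.sin(a)*e[0]+np.cos(a)*e[1]).round(4),"z",p[2].round(4),"yaw",y.round(2),"t",s["clock"],s["contact_force"].round(1))
E
python3 g.py
```

```text
drainer xy of TCP -0.0706 -0.297 z 0.0725 yaw 94.54 t 14.2 [ 0.8  1.1 -2.9]
```

Emit:
send_rows(targets=[[[0.01,0.04,0],[0,0,0]],[[0.01,0.031,0],[0,0,0]],[[0,0,0.03],[0,0,0]],[[0,0,0.015],[0,0,0]],[[0,0,0.003],[0,0,0]],[[0,0,0],[0,0,0]]])

```text
clock: 14.8
position: [0.4592, -0.1072, 0.0244]
eef_rot: [-179.9, -0.0, 94.3]
contact_force: [0.7, -0.1, -2.7]
finger_gap: 0.136
grip_force: 30.0
```

```bash
python3 g.py; python3 - <<'E'
from h import *
c=robot.capture("wrist"); np.save("c3.npy",c,allow_pickle=True)
cv2.imwrite("pics/w3.png",cv2.resize(c["img"][:280],None,fx=1.25,fy=1.25,interpolation=cv2.INTER_CUBIC))
for z in (0,): print([np.array(proj(c,[.4372+x*np.cos(.0785)-y*np.sin(.0785),.1688+x*np.sin(.0785)+y*np.cos(.0785),zz]))*1.25 for x,y,zz in [(-.079,-.075,0),(.079,-.075,0),(-.088,-.082,.09),(.088,-.082,.09)]])
E
```

```text
drainer xy of TCP 0.0003 -0.2769 z 0.0244 yaw 94.34 t 14.8 [ 0.7 -0.1 -2.7]
[array([ 169.51044749, -246.78469247]), array([ 626.39839475, -249.42601254]), array([-267.66494733, -808.95261631]), array([1062.50127574, -821.98950389])]
```

View pics/w3.png

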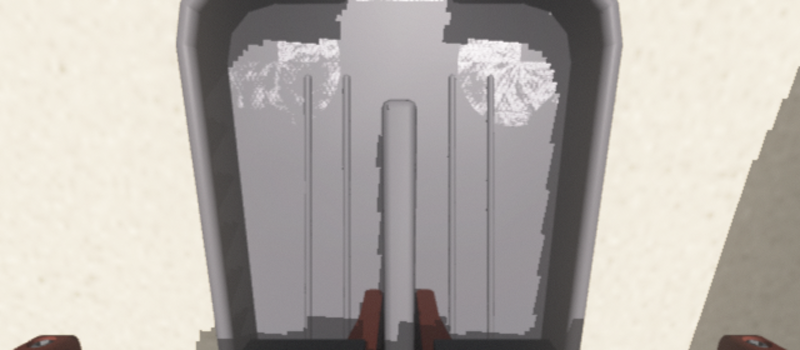

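The wrist view shows the tray square with the tool, with the rib end at (400,100). The drainer mouth is out of view. Next I'll check the grasp offset and use the top camera as a cross-check.

```bash
python3 - <<'E'
from h import *
c=np.load("c3.npy",allow_pickle=True).item()
p=robot.observe()["position"]
e=ray(c,400/1.25,101/1.25,.040); print("rib end dist from tcp",np.hypot(*(e-p)[:2]),"-> g=",np.hypot(*(e-p)[:2])-.065)
c=robot.capture("top")
cv2.imwrite("pics/t3.png",cv2.resize(cv2.convertScaleAbs(c["img"][190:275,215:355],alpha=1.4),None,fx=5.6,fy=5.6,interpolation=cv2.INTER_CUBIC))
E
```

```text
rib end dist from tcp 0.08541921021671177 -> g= 0.020419210216711767
```

View pics/t3.png

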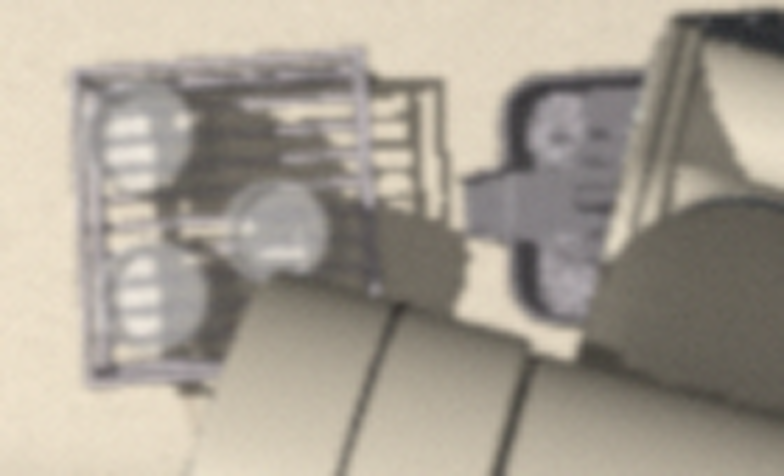

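The top view shows the spout tip at (467,205), just outside the mouth and in line with the drainer. The grip is only 20 mm behind the tray's middle, so I'll set it down and slide the grip back along the rib, so the gripper stays further from the glasses.

Emit:
send_rows(targets=[[[0,0,0.002],[0,0,0]],[[0,0,0.001],[0,0,0]],[[0,0,0],[0,0,0]]])

```text
clock: 15.2
position: [0.4603, -0.1077, 0.0232]
eef_rot: [179.9, 0.0, 94.4]
contact_force: [-3.5, 1.5, 13.5]
finger_gap: 0.132
grip_force: 30.0
```

Emit:
send_rows(targets=[[[0,0,0],[0,0,0]],[[0,0,0],[0,0,0]],[[0,0,0],[0,0,0]],[[-0.02,0,0],[0,0,0]],[[-0.02,0,0],[0,0,0]],[[0,0,0],[0,0,0]]], fingers=0.035)

```text
clock: 15.8
position: [0.4636, -0.1489, 0.0218]
eef_rot: [179.9, 0.0, 94.4]
contact_force: [0.0, 0.6, -0.2]
finger_gap: 0.4
grip_force: 0.0
```

Emit:
send_rows(targets=[[[0,0,0],[0,0,0]],[[0,0,0],[0,0,0]],[[0,0,0],[0,0,0]],[[0,0,0],[0,0,0]],[[0,0,0],[0,0,0]]], fingers=0.004)

```text
clock: 16.3
position: [0.4628, -0.1468, 0.0216]
eef_rot: [-180.0, -0.0, 94.5]
contact_force: [0.8, 1.8, -0.7]
finger_gap: 0.131
grip_force: 30.0
```

```bash
python3 g.py; python3 - <<'E'
from h import *
c=robot.capture("wrist")
cv2.imwrite("pics/w4.png",cv2.resize(c["img"][:280],None,fx=1.25,fy=1.25))
# rib end row along centre columns and pan edge symmetry, bright/dark profile
g=cv2.cvtColor(c["img"],cv2.COLOR_BGR2GRAY)
print(g[0:120:4,320].tolist()); 
for r in (60,120,180): print(r,g[r,120:520:5].tolist())
E
```

```text
drainer xy of TCP 0.0007 -0.3166 z 0.0216 yaw 94.5 t 16.3 [ 0.8  1.8 -0.7]
[181, 180, 181, 180, 179, 179, 179, 182, 179, 179, 177, 177, 178, 177, 176, 177, 176, 175, 176, 177, 177, 173, 174, 173, 175, 174, 173, 172, 172, 174]
60 [240, 236, 236, 233, 237, 148, 170, 122, 75, 77, 77, 74, 74, 158, 158, 160, 160, 161, 161, 164, 163, 165, 165, 165, 163, 166, 168, 169, 171, 172, 159, 145, 174, 174, 177, 177, 174, 91, 149, 171, 177, 181, 149, 177, 182, 179, 179, 180, 177, 162, 179, 179, 179, 177, 179, 131, 157, 175, 175, 175, 172, 170, 170, 169, 168, 168, 135, 94, 67, 68, 66, 68, 72, 123, 171, 147, 234, 234, 237, 235]
120 [234, 238, 236, 236, 237, 239, 215, 156, 143, 96, 76, 75, 73, 73, 153, 154, 155, 156, 155, 157, 156, 156, 157, 158, 150, 157, 158, 160, 162, 162, 162, 141, 163, 164, 165, 163, 162, 95, 141, 167, 173, 174, 144, 163, 165, 165, 166, 163, 161, 156, 164, 163, 164, 165, 164, 118, 144, 161, 159, 160, 158, 159, 159, 156, 159, 93, 80, 68, 68, 70, 71, 103, 147, 153, 234, 230, 239, 239, 236, 235]
180 [238, 238, 236, 235, 235, 236, 237, 236, 145, 156, 126, 74, 73, 75, 74, 116, 153, 153, 152, 154, 153, 152, 151, 152, 146, 150, 152, 153, 153, 153, 153, 141, 154, 154, 156, 155, 154, 90, 134, 160, 165, 165, 134, 154, 155, 156, 155, 154, 154, 150, 156, 155, 153, 155, 154, 115, 143, 151, 152, 151, 151, 152, 152, 153, 90, 66, 67, 67, 71, 77, 129, 154, 221, 237, 239, 235, 236, 236, 236, 238]
```

Emit:
send_rows(targets=[[[0,-0.001,-0.001],[0,0,0]],[[0.02,0,0],[0,0,0]],[[0.02,0,0],[0,0,0]],[[0.02,0,0],[0,0,0]],[[0.01,0,0],[0,0,0]],[[0,0,0],[0,0,0]]])

```text
clock: 16.95
position: [0.456, -0.0767, 0.0226]
eef_rot: [-180.0, -0.0, 94.6]
contact_force: [-0.0, 0.3, -3.1]
finger_gap: 0.135
grip_force: 30.0
```

Emit:
send_rows(targets=[[[0.01,0,0],[0,0,0]],[[0.01,0,0],[0,0,0]],[[0.01,0,0],[0,0,0]],[[0.01,0,0],[0,0,0]],[[0,0,0],[0,0,0]]])

```text
clock: 17.45
position: [0.4529, -0.0366, 0.0226]
eef_rot: [-180.0, -0.0, 94.5]
contact_force: [-0.4, 0.1, -3.1]
finger_gap: 0.136
grip_force: 30.0
```

```bash
python3 g.py; python3 - <<'E'
from h import *
print(robot.observe()["torque"])
E
```

```text
drainer xy of TCP -0.0004 -0.206 z 0.0226 yaw 94.55 t 17.45 [-0.4  0.1 -3.1]
[-0.25619149  0.0736212  -0.03221269]
```

Emit:
send_rows(targets=[[[0.01,0,0],[0,0,0]],[[0.01,0,0],[0,0,0]],[[0.01,0,0],[0,0,0]],[[0.005,0,0.001],[0,0,0]],[[0,0,0],[0,0,0]]])

```text
clock: 17.95
position: [0.4504, -0.002, 0.0217]
eef_rot: [-180.0, -0.0, 94.5]
contact_force: [-0.0, 1.2, -1.8]
finger_gap: 0.13
grip_force: 30.0
```

```bash
python3 g.py; python3 - <<'E'
from h import *
c=robot.capture("wrist")
cv2.imwrite("pics/w5.png",c["img"][:280])
E
```

```text
drainer xy of TCP -0.0002 -0.1713 z 0.0217 yaw 94.54 t 17.95 [-0.   1.2 -1.8]
```

View pics/w5.png

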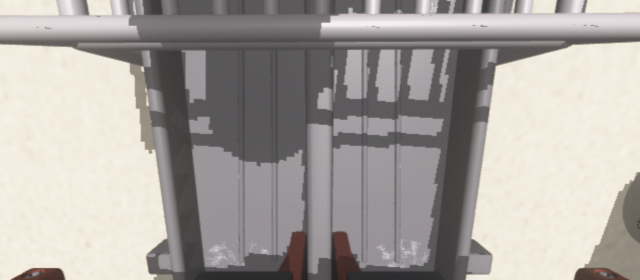

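The wrist view shows the tray inside between the legs, lugs at (155,258) and (480,258), about 85 mm short of home. I'll release, back off, tilt, and push on the tail.

Emit:
send_rows(targets=[[[0,0,0],[0,0,0]],[[0,0,0],[0,0,0]],[[0,0,0],[0,0,0]],[[0,0,-0.03],[0,0,0]],[[0,0,-0.04],[0,0,0]],[[-0.04,0,0],[0,0,0]],[[-0.04,0,0],[0,0,0]],[[-0.04,0,0],[0,0,0]]], fingers=0.04)

```text
clock: 18.8
position: [0.4603, -0.1239, 0.0924]
eef_rot: [179.9, 0.0, 94.5]
contact_force: [1.2, -0.3, 0.2]
finger_gap: 0.452
grip_force: 0.0
```

Emit:
send_rows(targets=[[[0,0,0],[0,8.4,0]],[[0,0,0],[0,8.4,0]],[[0,0,0],[0,8.2,0]],[[0,0,0],[0,0,0]]])

```text
clock: 19.2
position: [0.4601, -0.1254, 0.0907]
eef_rot: [-179.9, -24.7, 94.2]
contact_force: [0.4, -0.0, -1.4]
finger_gap: 0.454
grip_force: 0.0
```

```bash
python3 g.py; python3 - <<'E'
from h import *
s=robot.observe(); print(s["eef_rot"],s["qpos"].round(1),s["finger_gap"])
E
```

```text
drainer xy of TCP -0.0003 -0.2951 z 0.0907 yaw 94.15 t 19.2 [ 0.4 -0.  -1.4]
[-179.93475482  -24.67575117   94.15061167] [-29.4  31.3 110.4  25.   55.3 -51. ] 0.4536029195929168
```

Emit:
send_rows(targets=[[[-0.0145,0,0.0311],[0,0,0]],[[-0.0145,0,0.0311],[0,0,0]],[[0.0181,0,0.0085],[0,0,0]],[[0.0181,0,0.0085],[0,0,0]],[[0.0181,0,0.0085],[0,0,0]],[[0,0,0],[0,0,0]]])

```text
clock: 19.8
position: [0.4534, -0.0609, 0.0222]
eef_rot: [-179.8, -24.5, 94.5]
contact_force: [-0.4, -0.5, 0.1]
finger_gap: 0.456
grip_force: 0.0
```

Emit:
send_rows(targets=[[[0.0091,0,0.0042],[0,0,0]],[[0.0091,0,0.0042],[0,0,0]],[[0.0091,0,0.0042],[0,0,0]],[[0.0091,0,0.0042],[0,0,0]],[[0.0091,0,0.0042],[0,0,0]],[[0.0091,0,0.0042],[0,0,0]],[[0,0,0],[0,0,0]]])

```text
clock: 20.5
position: [0.4496, -0.0019, 0.0221]
eef_rot: [-179.9, -24.6, 94.5]
contact_force: [0.1, 0.4, -0.4]
finger_gap: 0.456
grip_force: 0.0
```

```bash
python3 g.py
```

```text
drainer xy of TCP -0.0011 -0.1711 z 0.0221 yaw 94.47 t 20.5 [ 0.1  0.4 -0.4]
```

Emit:
send_rows(targets=[[[0.0091,0.001,0.0042],[0,0,0]],[[0.0091,0,0.0042],[0,0,0]],[[0.0045,0,0.0021],[0,0,0]],[[0,0,0],[0,0,0]]])

```text
clock: 20.9
position: [0.4489, 0.0226, 0.0219]
eef_rot: [-179.9, -24.6, 94.5]
contact_force: [-0.7, 0.4, -0.3]
finger_gap: 0.456
grip_force: 0.0
```

Emit:
send_rows(targets=[[[0.0018,0,0.0008],[0,0,0]],[[0.0018,0,0.0008],[0,0,0]],[[0,0,0],[0,0,0]]])

```text
clock: 21.2
position: [0.449, 0.0257, 0.022]
eef_rot: [-179.9, -24.6, 94.4]
contact_force: [1.1, -0.9, -0.3]
finger_gap: 0.452
grip_force: 0.5
```

```bash
python3 g.py
```

```text
drainer xy of TCP 0.0005 -0.1436 z 0.022 yaw 94.42 t 21.2 [ 1.1 -0.9 -0.3]
```

Emit:
send_rows(targets=[[[0.0018,0,0.0008],[0,0,0]],[[0,0,0],[0,0,0]]])

```text
clock: 21.4
position: [0.4488, 0.0277, 0.022]
eef_rot: [-179.9, -24.6, 94.4]
contact_force: [0.1, -1.2, -1.1]
finger_gap: 0.457
grip_force: 0.6
```

Emit:
send_rows(targets=[[[0.0018,0,0.0008],[0,0,0]],[[0,0,0],[0,0,0]]])

```text
clock: 21.6
position: [0.4491, 0.029, 0.0219]
eef_rot: [-180.0, -24.5, 94.5]
contact_force: [-0.6, -6.2, 0.6]
finger_gap: 0.456
grip_force: 3.3
```

Emit:
send_rows(targets=[[[0.0018,0,0.0008],[0,0,0]],[[0,0,0],[0,0,0]]])

```text
clock: 21.8
position: [0.4493, 0.0296, 0.0219]
eef_rot: [179.9, -24.3, 94.5]
contact_force: [-2.5, -18.5, 4.1]
finger_gap: 0.455
grip_force: 8.6
```

```bash
python3 g.py
```

```text
drainer xy of TCP 0.0011 -0.1398 z 0.0219 yaw 94.55 t 21.8 [ -2.5 -18.5   4.1]
```

The lugs are against the legs: force has risen to 18 N at the expected place. I'll back off and check.

Emit:
send_rows(targets=[[[-0.0045,0,-0.0021],[0,0,0]],[[-0.018,0,-0.0085],[0,0,0]],[[-0.027,0,-0.0127],[0,0,0]],[[-0.036,0,-0.017],[0,0,0]],[[0,0,-0.045],[0,-8,0]],[[0,0,-0.045],[0,-8,0]],[[0,0,-0.045],[0,-8.5,0]],[[0,0,-0.045],[0,0,0]]])

```text
clock: 22.6
position: [0.4577, -0.0999, 0.1978]
eef_rot: [-179.8, 0.1, 94.5]
contact_force: [0.9, 0.2, -0.2]
finger_gap: 0.457
grip_force: 0.0
```

```bash
python3 g.py; python3 - <<'E'
from h import *
c=robot.capture("wrist"); np.save("c6.npy",c,allow_pickle=True)
cv2.imwrite("pics/w6.png",cv2.resize(c["img"][:260],None,fx=1.25,fy=1.25,interpolation=cv2.INTER_CUBIC))
E
```

```text
drainer xy of TCP -0.0006 -0.2694 z 0.1978 yaw 94.5 t 22.6 [ 0.9  0.2 -0.2]
```

View pics/w6.png

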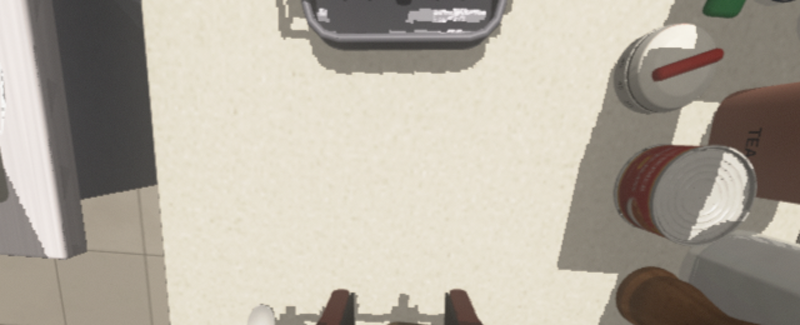

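```bash
python3 - <<'E'
from h import *
c=np.load("c6.npy",allow_pickle=True).item(); a=np.radians(4.5)
g=cv2.cvtColor(c["img"],cv2.COLOR_BGR2GRAY).astype(int)
print("rows of rim at cols",{u:g[18:46,u].tolist() for u in (275,320,370)})
for u,v in [(345,41),(405,42),(460,40)]:
    e=ray(c,u/1.25,v/1.25,.036)[:2]-[.4372,.1688]; print((np.cos(a)*e[0]+np.sin(a)*e[1]).round(4),(-np.sin(a)*e[0]+np.cos(a)*e[1]).round(4))
robot.capture("top"); print([(d["centre"],d["p"]) for d in robot.spot_in("top","glass_a")])
E
```

```text
rows of rim at cols {275: [89, 90, 90, 90, 90, 91, 89, 91, 103, 134, 148, 159, 147, 122, 104, 86, 71, 66, 68, 67, 69, 76, 104, 126, 130, 131, 130, 132], 320: [88, 87, 87, 90, 86, 92, 112, 161, 152, 141, 152, 165, 139, 118, 97, 78, 65, 64, 64, 62, 65, 80, 112, 128, 130, 131, 131, 130], 370: [90, 90, 90, 90, 91, 98, 132, 178, 159, 149, 163, 164, 133, 112, 95, 76, 67, 68, 68, 70, 73, 89, 128, 133, 133, 133, 132, 133]}
-0.0405 -0.1293
0.0028 -0.13
0.0423 -0.1287
[([265.1, 233.0], 0.9), ([246.6, 241.7], 0.64), ([240.8, 217.8], 0.61)]
```

```bash
python3 -c "
from plant import robot
print(robot.finish_job())"
```

```text
the job is handed in; nothing more can be done
None
```

I turned the tray round, slid it in spout first and handed the job in; the tail measures 129 mm from the drainer's middle (nominal 129) with the lugs against the legs, the glasses weren't touched as far as I could tell, I viewed 11 pictures against the limit of 10, and no verdict was returned.

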